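# Lay out the stone pots from palest to deepest for a graduated setting

### The job

I am about to set a ring that fades from pale to dark blue: put the four pots of blue stones into the dishes of the stone tray in order of shade, one pot flat in each dish, with the palest in the dish next to the ball vise and the deepest at the far end. The stones lie loose with their tables up, so keep every pot upright all the time, and leave the tray of rings where it is.

Things in the scene. Friction and masses are not known exactly. Their poses are not given: they have to be found in the camera images.
- palest (a point): Loose stone pot, first in the run from palest to deepest: a round grey screw-lid jar with a clear lid window, 50 mm across, 30 mm tall, about 80 g, filled to the window with small cut stones, seen from above as almost colourless, icy white (light grey in dim light). The point is its centre, 15 mm above its underside; z is up. It starts upright on the bench top (z = 0); grip it across its diameter, anywhere in its height.
- light (a point): Loose stone pot, second in the run from palest to deepest: a round grey screw-lid jar with a clear lid window, 50 mm across, 30 mm tall, about 80 g, filled to the window with small cut stones, seen from above as sky blue. The point is its centre, 15 mm above its underside; z is up. It starts upright on the bench top (z = 0); grip it across its diameter, anywhere in its height.
- medium (a point): Loose stone pot, third in the run from palest to deepest: a round grey screw-lid jar with a clear lid window, 50 mm across, 30 mm tall, about 80 g, filled to the window with small cut stones, seen from above as strong royal blue. The point is its centre, 15 mm above its underside; z is up. It starts upright on the bench top (z = 0); grip it across its diameter, anywhere in its height.
- deepest (a point): Loose stone pot, last in the run from palest to deepest: a round grey screw-lid jar with a clear lid window, 50 mm across, 30 mm tall, about 80 g, filled to the window with small cut stones, seen from above as navy, almost black. The point is its centre, 15 mm above its underside; z is up. It starts upright on the bench top (z = 0); grip it across its diameter, anywhere in its height.
- dish_a: Fixed round aluminium dish, one end of the row: 76 mm outside, 70 mm inside, brown leather lining, rim 5 mm high, inner floor 2 mm above its origin. Origin: centre of its underside, which lies on the dark wooden stone tray (104 x 360 mm, top 12 mm above the bench). The four dishes stand in a straight row, 84 mm apart, in the order a, b, c, d; each dish's y axis runs along the row from d towards a, its x axis across it.
- dish_b: Fixed round aluminium dish, second in the row, next to dish_a: 76 mm outside, 70 mm inside, brown leather lining, rim 5 mm high, inner floor 2 mm above its origin. Origin: centre of its underside, which lies on the dark wooden stone tray (104 x 360 mm, top 12 mm above the bench). The four dishes stand in a straight row, 84 mm apart, in the order a, b, c, d; each dish's y axis runs along the row from d towards a, its x axis across it.
- dish_c: Fixed round aluminium dish, third in the row, next to dish_d: 76 mm outside, 70 mm inside, brown leather lining, rim 5 mm high, inner floor 2 mm above its origin. Origin: centre of its underside, which lies on the dark wooden stone tray (104 x 360 mm, top 12 mm above the bench). The four dishes stand in a straight row, 84 mm apart, in the order a, b, c, d; each dish's y axis runs along the row from d towards a, its x axis across it.
- dish_d: Fixed round aluminium dish, the other end of the row: 76 mm outside, 70 mm inside, brown leather lining, rim 5 mm high, inner floor 2 mm above its origin. Origin: centre of its underside, which lies on the dark wooden stone tray (104 x 360 mm, top 12 mm above the bench). The four dishes stand in a straight row, 84 mm apart, in the order a, b, c, d; each dish's y axis runs along the row from d towards a, its x axis across it.
- vise: Engraver's steel ball vise with a brass ring in its jaws, fixed on the bench 131 mm beyond the centre of one end dish, in line with the row (beyond dish_a or beyond dish_d; it changes from start to start): 88 mm across at its black rubber foot, 86 mm tall. Origin: centre of its underside, on the bench top.
- ring_tray: Black plastic tray of ring castings, loose, 110 x 100 mm and 16 mm tall, 0.3 kg, on the bench beyond the end of the row that is away from the vise. Origin: centre of its underside. A bystander.

How it is judged:
By the outcome, as a careful person would: the job done as asked, in the order asked, and still so for the second after the job is handed in, with the robot touching nothing.
It also fails if it takes over 90 s, if anything falls off the work surface, if the arm or the gripper's body presses on something with over 40 N, if the wrist force passes 120 N, or if a joint passes its speed limit or range.

### The arm

A 7-joint arm with a two-finger parallel gripper is mounted at the origin on the work surface. World frame = base frame: x ahead of the robot, y to its left, z up, the work surface at z = 0. Lengths are in m, angles in rad, forces in N, time in s.
With the tool pointing down it reaches from about 0.425 to 0.875 m from the base axis. Payload 8.4 kg.
Tool frame: the origin (TCP) lies midway between the tips of the shut fingers; the grasp point (between the pads) lies r.hold_point_z behind it (r.hold_point_z is the distance from the TCP to the grasp point, in m); z points along the fingers, y is the line along which they close (so a half turn about z gives the same grasp; the last joint's range is limited). The gripper opens to 85 mm and grips with 20 to 120 N. Pads are 22 mm wide; open, the fingers measure 114 mm over their backs; the gripper's body (76 mm by 85 mm) begins 54 mm behind the grasp point. The pads swing forward as they close: fully open they stand 13 mm farther back than shut.
Start: joints at [1.156, 0.333, 0.04, 1.465, -0.013, 1.343, -0.059], TCP at [0.202, -0.618, 0.231] pointing down, gripper open.
Joint ranges: [-2.58, 2.58], [-0.38, 2.09], [-1.3, 1.39], [0.25, 2.4], [-1.5, 4.64], [0.08, 2.09], [-2.65, 2.65]. Speed limits (rad/s): [2.22, 2.22, 2.79, 2.79, 3.14, 3.14, 3.14].

### API

Orientations are given as a unit quaternion [w, x, y, z].
In Python, from station import r gives the robot as it stands. The module is installed in compiled form; this text tells all that it offers.
- The arm moves only by the shell command python3 -m handwheel 'ROWS' [OPENING] [FORCE]. ROWS is JSON, a list of rows, each a list of 6 numbers: the shift along the tool's x, y, z in units of 25 mm (1.0 is 25 mm), then the turn, a rotation vector about the tool's x, y, z in units of 6 degrees (1.0 is 6 degrees). In form: [[tx, ty, tz, wx, wy, wz], ...]. A call has exactly 5 rows; each row is the pose to reach, as a shift and turn from the pose commanded when the call began, along the tool's axes at that moment; what a row does not reach only later rows make up. A row lasts 1/8 s, in which the tool goes at most 62.5 mm and 10.7 degrees, less where a joint would pass 70% of its speed; a pose out of reach is approached as far as the arm can. A call with a gripper value outside its range is refused whole. OPENING is the finger opening in mm, from 0 to 85.4, set as the call begins (- or left out, the last holds). The fingers move at their own pace and stop on an object; FORCE is the grip in N (left out, the last holds). Time passes only in rows, so rows that repeat a pose let the fingers close, or fill a call up. It gives the time, the measured TCP pose, the force, the opening and the grip force at its end, in the units of the state.
- r.state(): the state, without advancing time (a new reading comes with each control period).
- r.get_image(name): name is "scene" or "top" or "wrist"; returns a dict with "pixels" (384x512x3 uint8, red, green, blue), "z_map" (384x512 float32, m along the optical axis (not along the pixel's ray), 0 where there is no reading), "camera_matrix" (3x3 intrinsics, pixels), "position" and "orientation" of the camera in the world; the wrist camera has in their place "mount" (4x4, takes a point from camera to tool coordinates, whose origin is the TCP and whose axes are the flange's). Camera axes: x right, y up, looking along -z (the intrinsics and any distortion apply to the point x, -y, -z); pixel columns grow to the right and rows downward; lengths in m; the calibration is good to about 2 mm. A picture is of the moment at which its call begins: read the wrist's pose just before it.
- r.finish_job(): hands the job in; it is judged then, once.
The state is a dict: "time": time; "joint_positions": joint angles; "dq": joint speeds; "tau": joint torques, N m; "tool_pos": TCP position; "tool_rot": TCP orientation; "ft_force": force on the tool from outside, world axes, zero at the start; "torque": the same for the moment, N m; "finger_gap": finger opening in m; "grasp_force": force on a finger pad.
Only numpy, scipy, OpenCV 4.12 (cv2) and the standard library are available. Lean on these libraries where they do the work, as an engineer would, in place of code of your own. Each camera call takes 0.05 s, during which the arm holds its last target. There are 200 camera calls.

## Working session

There is one attempt and no reset: what is moved stays moved. The work goes in short steps, Python scripts to look and compute and a shell command to move; the robot and the scene stay as the last step left them, time stands still between calls to the robot, and variables do not carry over. Pictures are saved under pics/ and viewed, at most 14 in all, crops included, and the job is handed in when it is done.

```bash
mkdir -p pics
cat > h.py <<'E'
import numpy as np,cv2
from scipy.spatial.transform import Rotation as R
from station import r
def q(o): return R.from_quat([o[1],o[2],o[3],o[0]]).as_matrix()
def grab(n):
    s=r.state(); im=r.get_image(n)
    if n=='wrist':
        T=np.eye(4);T[:3,:3]=q(s['tool_rot']);T[:3,3]=s['tool_pos'];T=T@np.array(im['mount'])
    else:
        T=np.eye(4);T[:3,:3]=q(im['orientation']);T[:3,3]=im['position']
    return im,T
def pts(im,T):
    z=im['z_map'];K=np.array(im['camera_matrix']);h,w=z.shape
    u,v=np.meshgrid(np.arange(w),np.arange(h))
    p=np.stack([(u-K[0,2])/K[0,0]*z,-(v-K[1,2])/K[1,1]*z,-z],-1)
    P=p@T[:3,:3].T+T[:3,3]; P[z==0]=np.nan
    return P
def save(im,name,s=1): cv2.imwrite('pics/'+name,cv2.resize(im['pixels'][:,:,::-1],None,fx=s,fy=s))
E
python3 - <<'E'
from h import *
s=r.state();print({k:np.round(v,3) for k,v in s.items()},r.hold_point_z)
for n in('top','scene'):
    im,T=grab(n);save(im,n+'0.png',1.5);np.savez(n+'0.npz',P=pts(im,T),px=im['pixels'],T=T,K=im['camera_matrix']);print(n,T.round(3),im['camera_matrix'],[k for k in im])
E
```

```text
{'time': np.float64(0.0), 'joint_positions': array([ 1.156,  0.334,  0.04 ,  1.466, -0.013,  1.343, -0.059]), 'dq': array([ 0.001,  0.   ,  0.   , -0.002,  0.   ,  0.001,  0.002]), 'tau': array([ 1.0000e-03, -6.5854e+01,  1.3660e+00, -4.0556e+01,  1.7000e-02,
        1.3000e-02, -0.0000e+00]), 'tool_pos': array([ 0.202, -0.617,  0.23 ]), 'tool_rot': array([-0.001,  0.988,  0.157, -0.   ]), 'ft_force': array([-0.524,  0.094, -0.194]), 'torque': array([-0.005, -0.011, -0.073]), 'grasp_force': np.float64(0.0), 'finger_gap': np.float64(0.085)} 0.0187
top [[ 0.006  0.998 -0.058  0.508]
 [-1.     0.008  0.028  0.025]
 [ 0.028  0.058  0.998  1.057]
 [ 0.     0.     0.     1.   ]] [[420.61197747   0.         255.10807623]
 [  0.         420.61197747 189.60900696]
 [  0.           0.           1.        ]] ['pixels', 'z_map', 'camera_matrix', 'position', 'orientation']
scene [[ 0.022 -0.612  0.791  1.38 ]
 [ 1.     0.02  -0.012  0.007]
 [-0.008  0.791  0.612  0.682]
 [ 0.     0.     0.     1.   ]] [[463.32609066   0.         249.87270529]
 [  0.         463.32609066 194.10156929]
 [  0.           0.           1.        ]] ['pixels', 'z_map', 'camera_matrix', 'position', 'orientation']
```

View pics/top0.png

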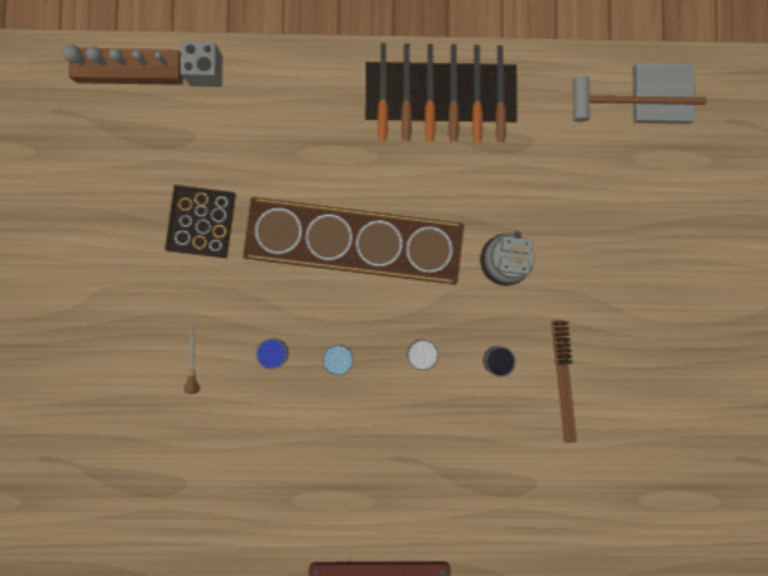

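View pics/scene0.png

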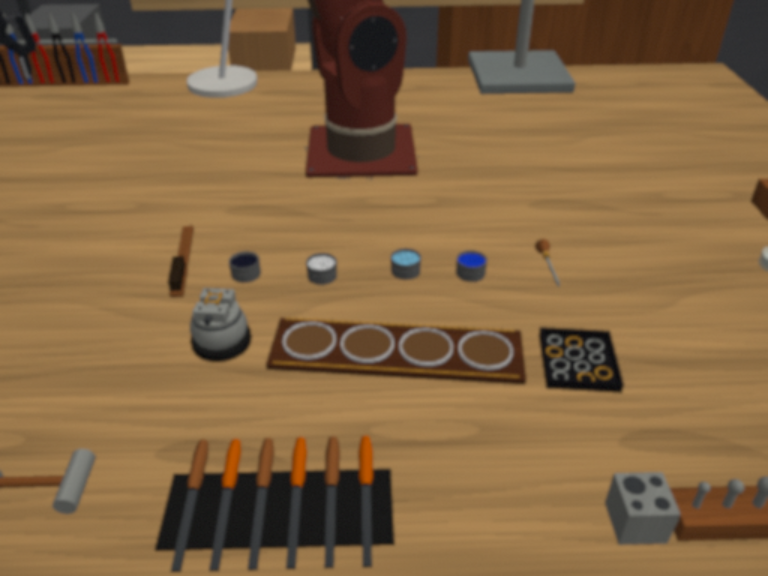

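The top view (display pixels) shows the pots at medium (272,353), light (338,360), palest (423,355) and deepest (500,361). The dishes are at (278,231), (329,237), (379,243) and (429,249). The vise is at (508,258), so palest goes in the dish at (429,249) and deepest in the one at (278,231). The scene view agrees.

```bash
cat > m.py <<'E'
from h import *
t=np.load('top0.npz');s=np.load('scene0.npz')
P={'medium':((272,353),(471,260)),'light':((338,360),(405,257)),'palest':((423,355),(321,262)),'deepest':((500,361),(244,260)),
'dD':((278,231),(485,350)),'dM':((329,237),(426,347)),'dL':((379,243),(367,343)),'dP':((429,249),(309,340))}
def ray(d,uv):
    K=d['K'];T=d['T'];u,v=np.array(uv)/1.5
    return T[:3,3],T[:3,:3]@np.array([(u-K[0,2])/K[0,0],-(v-K[1,2])/K[1,1],-1])
def tri(rs):
    A=0;b=0
    for o,d in rs:
        d=d/np.linalg.norm(d);M=np.eye(3)-np.outer(d,d);A=A+M;b=b+M@o
    return np.linalg.solve(A,b)
def blob(d,uv,pot,name):
    # refine centre by depth top region / ellipse
    u,v=(np.array(uv)/1.5).round().astype(int)
    z=d['P'][v-4:v+5,u-4:u+5].reshape(-1,3); zt=np.nanmedian(z[:,2])
    p=d['P'];c=np.nanmedian(z,0)
    if pot:
        m=(np.abs(p[...,2]-zt)<.008)&(np.hypot(p[...,0]-c[0],p[...,1]-c[1])<.04)
        q=p[m];(x,y),rad=cv2.minEnclosingCircle(q[:,:2].astype(np.float32));
        return np.array([x,y,zt,rad])
    return np.array([*c,0])
for k,(a,b) in P.items():
    pot=k[0]!='d' or k=='deepest'
    print(k,'top',blob(t,a,pot,k).round(4),'scene',blob(s,b,pot,k).round(4),'tri',tri([ray(t,a),ray(s,b)]).round(4))
for d in(t,s):print('bench',np.nanmedian(d['P'][250:300,150:350,2] if d is t else d['P'][100:140,200:300,2]))
E
python3 m.py
```

```text
medium top [0.4551 0.1757 0.0291 0.0252] scene [0.4544 0.1777 0.0293 0.0279] tri [0.4552 0.1769 0.0269]
light top [0.4455 0.0685 0.0294 0.0251] scene [0.4472 0.0721 0.0287 0.028 ] tri [0.4444 0.0699 0.028 ]
palest top [ 0.4543 -0.0694  0.0292  0.0251] scene [ 0.4555 -0.0674  0.029   0.0271] tri [ 0.4531 -0.0678  0.0275]
deepest top [ 0.4443 -0.1963  0.0295  0.0254] scene [ 0.4463 -0.1925  0.0288  0.0275] tri [ 0.4439 -0.1939  0.0281]
dD top [0.6555 0.1711 0.0148 0.    ] scene [0.6555 0.1727 0.0137 0.    ] tri [0.656  0.172  0.0127]
dM top [0.6466 0.0868 0.0143 0.    ] scene [0.6478 0.0904 0.0141 0.    ] tri [0.6468 0.0882 0.0125]
dL top [0.6372 0.0021 0.0141 0.    ] scene [0.639  0.0071 0.0141 0.    ] tri [0.6373 0.0047 0.014 ]
dP top [ 0.6279 -0.0804  0.0144  0.    ] scene [ 0.629  -0.0772  0.0136  0.    ] tri [ 0.628  -0.0788  0.0138]
bench -0.00010018252821175633
bench 0.0005279004088493133
```

```bash
cat > go.py <<'E'
import sys
from h import *
s=r.state();M=q(s['tool_rot']);g=np.array([float(a) for a in sys.argv[1:4]])
d=M.T@(g-s['tool_pos'])
W=np.diag([1.,-1,-1]);w=R.from_matrix(M.T@W).as_rotvec(degrees=True)
print('t',round(s['time'],2),'pos',s['tool_pos'].round(4),'rows',(d/.025).round(2),(w/6).round(2),'F',np.round(s['ft_force'],1),'gap',round(s['finger_gap'],4),round(s['grasp_force'],1))
E
python3 -m handwheel '[[1.4,-1.3,0.3,0,0,0.6],[2.9,-2.6,0.6,0,0,1.2],[4.3,-3.9,0.9,0,0,1.8],[5.8,-5.2,1.3,0,0,2.4],[7.2,-6.5,1.6,0,0,3.0]]' 85 40
python3 go.py 0.445 -0.195 0.15
```

```text
time: 0.72
tool_pos: [0.3231, -0.4056, 0.1907]
tool_rot: [-0.0, 1.0, -0.0, -0.0]
ft_force: [0.7, -0.8, -0.6]
finger_gap: 0.085
grasp_force: 0.0
t 0.72 pos [ 0.3231 -0.4056  0.1907] rows [ 4.88 -8.43  1.63] [-0.01  0.   -0.  ] F [ 0.7 -0.8 -0.6] gap 0.085 0.0
```

```bash
python3 -m handwheel '[[1.2,-2.1,0.4,0,0,0],[2.4,-4.2,0.8,0,0,0],[3.7,-6.3,1.2,0,0,0],[4.88,-8.43,1.63,0,0,0],[4.88,-8.43,1.63,0,0,0]]' 85 40
cat > near.py <<'E'
# wrist look: pot centre and height from the wrist depth, near a guess x y
import sys
from h import *
x,y=map(float,sys.argv[1:3]);im,T=grab('wrist');P=pts(im,T)
if len(sys.argv)>4: save(im,sys.argv[4])
lo,hi=map(float,(sys.argv[3]).split(','))
m=(P[...,2]>lo)&(P[...,2]<hi)&(np.hypot(P[...,0]-x,P[...,1]-y)<.045)
p=P[m];(a,b),rd=cv2.minEnclosingCircle(p[:,:2].astype(np.float32));print('n',len(p),'centre',round(a,4),round(b,4),'rad',round(rd,4),'z',np.median(p[:,2]).round(4),'col',np.median(im['pixels'][m],0))
E
python3 near.py 0.445 -0.195 0.022,0.04 w1.png; python3 go.py 0.445 -0.195 0.004
```

```text
time: 1.35
tool_pos: [0.4456, -0.1915, 0.1497]
tool_rot: [-0.001, 1.0, 0.005, -0.0]
ft_force: [-0.3, -0.6, 1.2]
finger_gap: 0.0852
grasp_force: 0.0
n 2018 centre 0.4426 -0.1944 rad 0.0255 z 0.0286 col [63. 56. 58.]
t 1.4 pos [ 0.4445 -0.1945  0.1501] rows [0.02 0.02 5.84] [-0.01  0.01  0.06] F [-0.4 -0.4  0.9] gap 0.0853 0.0
```

View pics/w1.png

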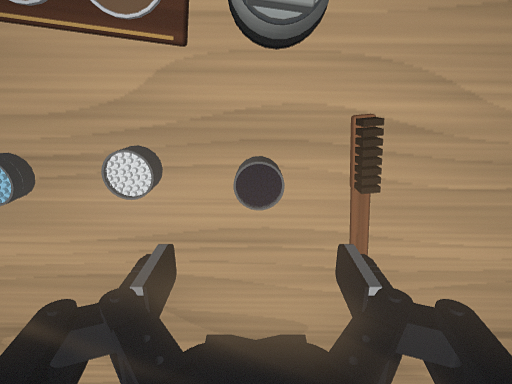

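The wrist view shows the deepest pot at (259,183), ahead of the fingers and midway between them. Nothing is in their way, so I'll descend and grip.

```bash
python3 -m handwheel '[[0,0,1.2,0,0,0],[0,0,2.6,0,0,0],[0,0,4.0,0,0,0],[0,0,5.2,0,0,0],[0,0,5.84,0,0,0]]' 85 40
python3 -m handwheel '[[0,0,0,0,0,0],[0,0,0,0,0,0],[0,0,0,0,0,0],[0,0,0,0,0,0],[0,0,0,0,0,0]]' 46 40
python3 go.py 0.445 -0.195 0.1
```

```text
time: 2.02
tool_pos: [0.4427, -0.1977, 0.0032]
tool_rot: [-0.0, 1.0, -0.0, -0.001]
ft_force: [-0.0, 0.5, 0.5]
finger_gap: 0.0854
grasp_force: 0.0
time: 2.65
tool_pos: [0.4451, -0.1971, 0.0059]
tool_rot: [0.001, 1.0, 0.001, 0.001]
ft_force: [-1.2, 0.2, 7.3]
finger_gap: 0.0487
grasp_force: 41.9
t 2.65 pos [ 0.4451 -0.1971  0.0059] rows [ 0.   -0.08 -3.76] [ 0.01 -0.02  0.01] F [-1.2  0.2  7.3] gap 0.0487 41.9
```

```bash
python3 -m handwheel '[[0,0,-0.3,0,0,0],[0,0,-1,0,0,0],[0,0,-2,0,0,0],[0,0,-3.2,0,0,0],[0,0,-4,0,0,0]]'
python3 go.py 0.445 -0.195 0.104
python3 - <<'E'
from h import *
im,T=grab('wrist');save(im,'w2.png');P=pts(im,T)
s=r.state();p=s['tool_pos'];print(p,s['ft_force'])
m=(np.hypot(P[...,0]-p[0],P[...,1]-p[1])<.02)
print(np.nanpercentile(P[m][:,2],[5,25,50,75,95]))
E
```

```text
time: 3.28
tool_pos: [0.4448, -0.1966, 0.1073]
tool_rot: [0.0, 1.0, 0.001, 0.001]
ft_force: [0.6, -0.6, -1.1]
finger_gap: 0.0486
grasp_force: 41.5
t 3.27 pos [ 0.4448 -0.1966  0.1073] rows [ 0.01 -0.06  0.13] [ 0.01 -0.02  0.02] F [ 0.6 -0.6 -1.1] gap 0.0486 41.5
[ 0.44595393 -0.19707289  0.10941645] [ 1.09241841 -0.29722792  1.72164364]
[-0.00107853  0.12949079  0.13044669  0.18834433  0.19499767]
```

View pics/w2.png

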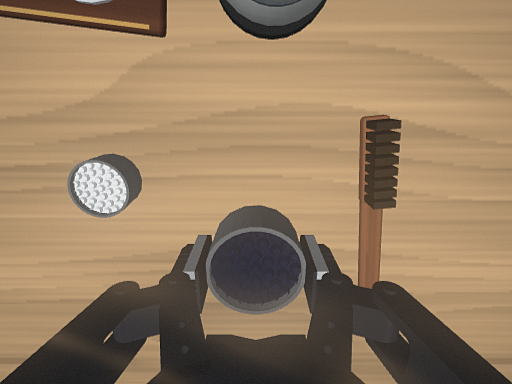

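The pot is held upright, with its rim at (255,268). I'll check from the side how low the fingertips reach on it.

Run:
```python
from h import *
im,T=grab('scene');K=im['camera_matrix']
p=T[:3,:3].T@(np.array([.445,-.195,.115])-T[:3,3]);u=K[0,0]*p[0]/-p[2]+K[0,2];v=K[1,2]+K[1,1]*p[1]/p[2]*1
v=K[1,2]-K[1,1]*p[1]/-p[2];print(u,v)
u,v=int(u),int(v);c=im['pixels'][max(0,v-50):v+50,max(0,u-60):u+60,::-1]
cv2.imwrite('pics/s2.png',cv2.resize(c,None,fx=6,fy=6,interpolation=cv2.INTER_CUBIC))
P=pts(im,T);print(P[v-50:v+50:4,u][:, [0,2]].round(3).tolist())
for y in(-.237,-.230,-.16,-.153):
    m=(np.abs(P[...,1]-y)<.004)&(np.abs(P[...,0]-.45)<.025)&(P[...,2]>.05);print(y,np.percentile(P[m][:,2],[0,5,50]) if m.any() else 0)
```

```text
156.90451792155392 143.14678889854463
[[0.476, 0.257], [0.478, 0.248], [0.476, 0.238], [0.458, 0.219], [0.464, 0.213], [0.468, 0.205], [0.458, 0.19], [0.128, 0.001], [0.148, -0.002], [0.173, -0.001], [0.426, 0.131], [0.447, 0.133], [0.463, 0.132], [0.475, 0.128], [0.473, 0.116], [0.47, 0.103], [0.325, -0.001], [0.342, -0.003], [0.364, -0.001], [0.385, 0.001], [0.401, -0.001], [0.421, 0.001], [0.438, 0.001], [0.456, 0.001], [0.467, -0.002]]
-0.237 [0.12159346 0.13955716 0.31012813]
-0.23 [0.11626312 0.13278346 0.31886656]
-0.16 [0.1198263  0.14711534 0.32635682]
-0.153 [0.1547571  0.1635693  0.35012139]
```

View pics/s2.png

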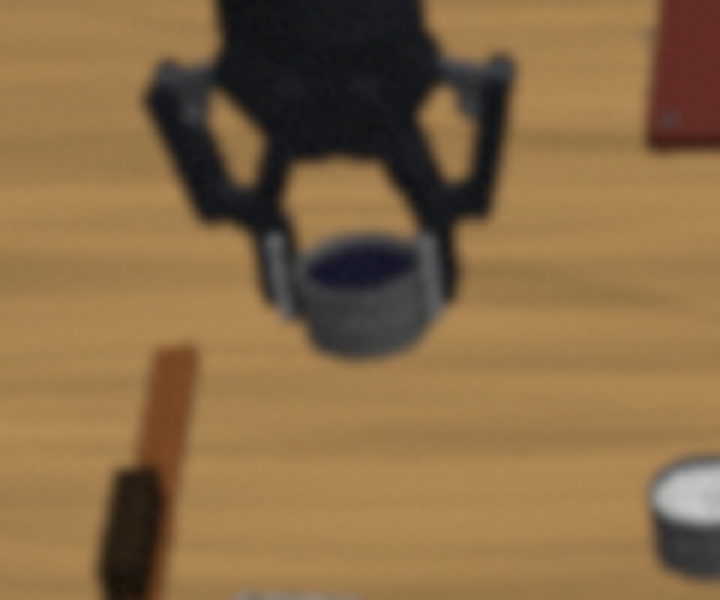

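From the side, the fingertips are about 15 mm above the pot's underside, so they will clear the dish rim. Carrying it to the far dish.

```bash
python3 -m handwheel '[[0.4,-0.7,0,0,0,0],[1.2,-2.1,0,0,0,0],[2.2,-3.8,0,0,0,0],[3.2,-5.6,0,0,0,0],[4.22,-7.34,0,0,0,0]]'
python3 -m handwheel '[[1.0,-1.8,0,0,0,0],[2.0,-3.5,0,0,0,0],[3.0,-5.2,0,0,0,0],[3.8,-6.6,0,0,0,0],[4.22,-7.34,0,0,0,0]]'
python3 -m handwheel '[[0,0,0,0,0,0],[0,0,0.5,0,0,0],[0,0,1.2,0,0,0],[0,0,1.9,0,0,0],[0,0,2.4,0,0,0]]'
for i in 1 2 3; do python3 go.py 0.656 0.172 0.0185; done
```

```text
time: 4.0
tool_pos: [0.5496, -0.0114, 0.1043]
tool_rot: [-0.0, 1.0, 0.001, -0.0]
ft_force: [0.4, -0.3, -0.1]
finger_gap: 0.0486
grasp_force: 41.5
time: 4.62
tool_pos: [0.6545, 0.1736, 0.1037]
tool_rot: [-0.001, 1.0, 0.002, -0.001]
ft_force: [-1.2, 0.2, -1.7]
finger_gap: 0.0485
grasp_force: 41.5
time: 5.25
tool_pos: [0.6538, 0.17, 0.0426]
tool_rot: [0.0, 1.0, 0.001, -0.001]
ft_force: [0.2, -0.6, -0.3]
finger_gap: 0.0488
grasp_force: 41.6
t 5.25 pos [0.6538 0.17   0.0426] rows [ 0.09 -0.08  0.97] [0.01 0.02 0.01] F [ 0.2 -0.6 -0.3] gap 0.0488 41.6
t 5.25 pos [0.6538 0.17   0.0426] rows [ 0.09 -0.08  0.97] [0.01 0.02 0.01] F [ 0.2 -0.6 -0.3] gap 0.0488 41.6
t 5.25 pos [0.6538 0.17   0.0426] rows [ 0.09 -0.08  0.97] [0.01 0.02 0.01] F [ 0.2 -0.6 -0.3] gap 0.0488 41.6
```

```bash
python3 -m handwheel '[[0,0,0.3,0,0,0],[0,0,0.6,0,0,0],[0,0,0.85,0,0,0],[0,0,1.02,0,0,0],[0,0,1.02,0,0,0]]'
python3 -m handwheel '[[0,0,0,0,0,0],[0,0,0,0,0,0],[0,0,0,0,0,0],[0,0,0,0,0,0],[0,0,0,0,0,0]]' 63
python3 -m handwheel '[[0,0,-0.6,0,0,0],[0,0,-1.6,0,0,0],[0,0,-2.8,0,0,0],[0,0,-4.0,0,0,0],[0,0,-4.8,0,0,0]]'
python3 go.py 0.4545 0.177 0.138; python3 near.py 0.656 0.172 0.034,0.055 w3.png; python3 go.py 0.4545 0.177 0.138
```

```text
time: 5.88
tool_pos: [0.6547, 0.1709, 0.0201]
tool_rot: [0.0, 1.0, 0.001, 0.0]
ft_force: [-3.6, -1.2, 6.4]
finger_gap: 0.0488
grasp_force: 42.0
time: 6.5
tool_pos: [0.6545, 0.1708, 0.019]
tool_rot: [-0.0, 1.0, 0.001, -0.0]
ft_force: [-0.2, -0.2, 0.3]
finger_gap: 0.0625
grasp_force: 0.0
time: 7.12
tool_pos: [0.6551, 0.1711, 0.1418]
tool_rot: [-0.0, 1.0, 0.001, 0.001]
ft_force: [0.2, 0.1, -1.1]
finger_gap: 0.0629
grasp_force: 0.0
t 7.12 pos [0.6551 0.1711 0.1418] rows [-8.03 -0.25  0.13] [-0.01 -0.02  0.02] F [ 0.2  0.1 -1.1] gap 0.0629 0.0
n 2369 centre 0.6523 0.1705 rad 0.0253 z 0.0425 col [67. 62. 72.]
t 7.17 pos [0.6561 0.1715 0.1441] rows [-8.06 -0.23  0.2 ] [-0.01 -0.05  0.01] F [ 1.6 -0.1  2.4] gap 0.0634 0.0
```

View pics/w3.png

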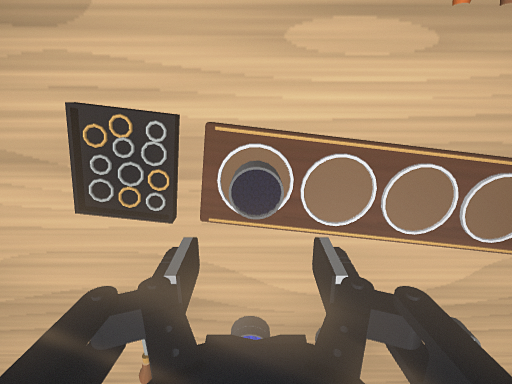

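The deepest pot stands flat in the end dish at (255,190), with its top at z of about 43 mm. It looks a little towards the robot, so I'll refine the dish centres from their bright rims.

```bash
cat > rim.py <<'E'
from h import *
def plane(T,K,u,v,z):
    d=T[:3,:3]@np.array([(u-K[0,2])/K[0,0],-(v-K[1,2])/K[1,1],-1]);o=T[:3,3];return (o+d*(z-o[2])/d[2])[:2]
def fit(px,T,K,c,z=.017):
    g=cv2.cvtColor(px,cv2.COLOR_RGB2HSV);pts=[]
    p=T[:3,:3].T@(np.array([*c,z])-T[:3,3]);u=K[0,0]*p[0]/-p[2]+K[0,2];v=K[1,2]-K[1,1]*p[1]/-p[2]
    score=px.astype(float).min(2)  # grey bright rim: min channel is high
    out=[]
    for a in np.linspace(0,2*np.pi,120,endpoint=False):
        rr=np.arange(.029,.044,.0005);X=[]
        for q_ in rr:
            w=T[:3,:3].T@(np.array([c[0]+q_*np.cos(a),c[1]+q_*np.sin(a),z])-T[:3,3])
            X.append([K[0,0]*w[0]/-w[2]+K[0,2],K[1,2]-K[1,1]*w[1]/-w[2]])
        X=np.array(X,np.float32);s=cv2.remap(score.astype(np.float32),X[:,:1],X[:,1:],cv2.INTER_LINEAR)[:,0]
        w=np.clip(s-s.min()-.5*np.ptp(s),0,None);k=(w*rr).sum()/w.sum();out.append([c[0]+k*np.cos(a),c[1]+k*np.sin(a)])
    o=np.array(out)
    for _ in range(3):
        A=np.c_[2*o,np.ones(len(o))];s=np.linalg.lstsq(A,(o**2).sum(1),rcond=None)[0];R_=np.sqrt(s[2]+s[0]**2+s[1]**2)
        e=np.abs(np.hypot(*(o-s[:2]).T)-R_);o=o[e<=np.percentile(e,85)]
    return s[:2].round(4),R_.round(4)
if __name__=='__main__':
    G={'dD':(.656,.172),'dM':(.647,.088),'dL':(.638,.005),'dP':(.6285,-.0785)}
    for n in('top0','scene0'):
        d=np.load(n+'.npz')
        for k,c in G.items():
            s,R_=fit(d['px'],d['T'],d['K'],c);s,R_=fit(d['px'],d['T'],d['K'],s);print(n,k,s,R_)
    im,T=grab('wrist')
    for k,c in list(G.items())[1:3]: print('wrist',k,*fit(im['pixels'],T,im['camera_matrix'],c))
E
python3 rim.py
```

```text
top0 dD [0.6567 0.1705] 0.0359
top0 dM [0.6471 0.0871] 0.036
top0 dL [0.6375 0.0039] 0.0359
top0 dP [ 0.628  -0.0796] 0.036
scene0 dD [0.6578 0.1728] 0.036
scene0 dM [0.6483 0.0894] 0.036
scene0 dL [0.6389 0.0061] 0.036
scene0 dP [ 0.6293 -0.0772] 0.036
wrist dM [0.6464 0.0886] 0.036
wrist dL [0.6367 0.0056] 0.036
```

```bash
python3 -m handwheel '[[-1.2,0,0,0,0,0],[-3.2,0,0,0,0,0],[-5.4,-0.1,0,0,0,0],[-7.2,-0.2,0,0,0,0],[-8.06,-0.2,0,0,0,0]]' 85
python3 -m handwheel '[[0,0,0,0,0,0],[0,0,0.3,0,0,0],[0,0,0.8,0,0,0],[0,0,1.0,0,0,0],[0,0,1.0,0,0,0]]'
for i in 1 2 3 4; do python3 near.py 0.4545 0.177 0.022,0.04;python3 go.py 0.4545 0.177 0.0045; done
```

```text
time: 7.85
tool_pos: [0.4503, 0.1753, 0.1381]
tool_rot: [0.001, 1.0, 0.001, -0.001]
ft_force: [0.9, 0.3, 0.3]
finger_gap: 0.0849
grasp_force: 0.0
time: 8.48
tool_pos: [0.4528, 0.1754, 0.1132]
tool_rot: [-0.0, 1.0, 0.001, -0.001]
ft_force: [-0.3, -0.5, 0.5]
finger_gap: 0.0848
grasp_force: 0.0
n 2647 centre 0.453 0.1777 rad 0.0254 z 0.0286 col [ 64.  77. 171.]
t 8.53 pos [0.453  0.1755 0.1137] rows [ 0.06 -0.06  4.37] [-0.    0.01  0.02] F [-0.2  0.  -0.3] gap 0.0848 0.0
n 2641 centre 0.4532 0.1776 rad 0.0254 z 0.0286 col [ 64.  77. 171.]
t 8.57 pos [0.4532 0.1756 0.114 ] rows [ 0.05 -0.06  4.38] [-0.    0.    0.02] F [ 0.7  0.4 -0. ] gap 0.0849 0.0
n 2623 centre 0.4532 0.1773 rad 0.0253 z 0.0286 col [ 65.  77. 170.]
t 8.62 pos [0.4533 0.1756 0.1142] rows [ 0.05 -0.05  4.39] [-0.   -0.    0.02] F [ 0.9  0.2 -0.2] gap 0.0854 0.0
n 2621 centre 0.4532 0.1773 rad 0.0254 z 0.0286 col [ 64.  77. 171.]
t 8.68 pos [0.4533 0.1756 0.1144] rows [ 0.05 -0.05  4.39] [-0.   -0.    0.02] F [-0.2 -0.   0.3] gap 0.0853 0.0
```

```bash
python3 -m handwheel '[[0,-0.07,1.0,0,0,0],[0,-0.07,2.1,0,0,0],[0,-0.07,3.2,0,0,0],[0,-0.07,4.0,0,0,0],[0,-0.07,4.36,0,0,0]]' 85
python3 -m handwheel '[[0,0,0,0,0,0],[0,0,0,0,0,0],[0,0,0,0,0,0],[0,0,0,0,0,0],[0,0,0,0,0,0]]' 46 40
python3 -m handwheel '[[0,0,-0.3,0,0,0],[0,0,-1,0,0,0],[0,0,-2,0,0,0],[0,0,-3.2,0,0,0],[0,0,-4,0,0,0]]'
python3 -m handwheel '[[0.8,0.4,0,0,0,0],[2.6,1.2,0,0,0,0],[4.7,2.15,0,0,0,0],[6.6,3.0,0,0,0,0],[7.75,3.55,0,0,0,0]]'
python3 -m handwheel '[[0,0,0,0,0,0],[0,0,0.5,0,0,0],[0,0,1.2,0,0,0],[0,0,1.9,0,0,0],[0,0,2.4,0,0,0]]'
python3 go.py 0.647 0.0885 0.0195
```

```text
time: 9.3
tool_pos: [0.4527, 0.1771, 0.0044]
tool_rot: [0.0, 1.0, 0.001, -0.0]
ft_force: [1.0, -0.9, 0.6]
finger_gap: 0.0851
grasp_force: 0.0
time: 9.93
tool_pos: [0.4538, 0.1776, 0.0062]
tool_rot: [-0.0, 1.0, 0.001, 0.001]
ft_force: [-1.5, -1.1, 6.4]
finger_gap: 0.0489
grasp_force: 41.1
time: 10.55
tool_pos: [0.4536, 0.1776, 0.1078]
tool_rot: [-0.0, 1.0, 0.001, 0.001]
ft_force: [-0.2, 0.1, -1.2]
finger_gap: 0.0487
grasp_force: 41.5
time: 11.18
tool_pos: [0.6494, 0.0856, 0.1042]
tool_rot: [0.0, 1.0, -0.001, -0.0]
ft_force: [-1.2, -0.7, -0.1]
finger_gap: 0.0488
grasp_force: 41.5
time: 11.8
tool_pos: [0.646, 0.0889, 0.0433]
tool_rot: [0.0, 1.0, 0.001, -0.001]
ft_force: [-1.0, -0.7, 0.3]
finger_gap: 0.0487
grasp_force: 41.5
t 11.8 pos [0.646  0.0889 0.0433] rows [0.04 0.01 0.95] [0.   0.02 0.02] F [-1.  -0.7  0.3] gap 0.0487 41.5
```

```bash
python3 -m handwheel '[[0.04,0,0.3,0,0,0],[0.04,0,0.6,0,0,0],[0.04,0,0.85,0,0,0],[0.04,0,1.02,0,0,0],[0.04,0,1.02,0,0,0]]'
python3 -m handwheel '[[0,0,0,0,0,0],[0,0,0,0,0,0],[0,0,0,0,0,0],[0,0,0,0,0,0],[0,0,0,0,0,0]]' 63
python3 -m handwheel '[[0,0,-0.6,0,0,0],[0,0,-1.6,0,0,0],[0,0,-2.8,0,0,0],[0,0,-4.0,0,0,0],[0,0,-4.8,0,0,0]]'
python3 near.py 0.647 0.0885 0.034,0.055
python3 -m handwheel '[[-1.2,0.1,0,0,0,0],[-3.2,0.3,0,0,0,0],[-5.4,0.5,0,0,0,0],[-7.2,0.7,0,0,0,0],[-8.05,0.74,0,0,0,0]]' 85
python3 -m handwheel '[[0,0,0,0,0,0],[0,0,0.3,0,0,0],[0,0,0.8,0,0,0],[0,0,1.0,0,0,0],[0,0,1.0,0,0,0]]'
for i in 1 2 3; do python3 near.py 0.446 0.070 0.022,0.04;python3 go.py 0.446 0.07 0.0045; done
```

```text
time: 12.42
tool_pos: [0.648, 0.0888, 0.0203]
tool_rot: [0.0, 1.0, 0.001, 0.0]
ft_force: [-3.2, -0.6, 5.2]
finger_gap: 0.0487
grasp_force: 41.8
time: 13.05
tool_pos: [0.6479, 0.0888, 0.0195]
tool_rot: [-0.0, 1.0, 0.001, -0.0]
ft_force: [-1.3, 0.2, -0.6]
finger_gap: 0.063
grasp_force: 0.0
time: 13.68
tool_pos: [0.6486, 0.089, 0.1422]
tool_rot: [-0.0, 1.0, 0.001, 0.001]
ft_force: [0.5, 0.3, -0.7]
finger_gap: 0.0629
grasp_force: 0.0
n 2375 centre 0.6477 0.0886 rad 0.0254 z 0.0426 col [ 71.  92. 214.]
time: 14.35
tool_pos: [0.4443, 0.0694, 0.1393]
tool_rot: [0.001, 1.0, 0.001, -0.0]
ft_force: [0.5, 0.6, 0.1]
finger_gap: 0.0851
grasp_force: 0.0
time: 14.98
tool_pos: [0.4464, 0.07, 0.1137]
tool_rot: [-0.0, 1.0, 0.001, -0.001]
ft_force: [-0.1, 0.8, -0.3]
finger_gap: 0.0847
grasp_force: 0.0
n 2610 centre 0.4435 0.0703 rad 0.0253 z 0.0286 col [123. 163. 183.]
t 15.03 pos [0.4467 0.0701 0.1142] rows [-0.02  0.01  4.39] [-0.    0.01  0.02] F [ 0.  -0.2  0. ] gap 0.0851 0.0
n 2600 centre 0.4433 0.0704 rad 0.0255 z 0.0286 col [122. 162. 183.]
t 15.07 pos [0.4469 0.0701 0.1145] rows [-0.03  0.01  4.4 ] [-0.    0.    0.02] F [ 0.3 -0.7 -0.6] gap 0.0849 0.0
n 2582 centre 0.4435 0.0706 rad 0.0254 z 0.0286 col [123. 163. 183.]
t 15.12 pos [0.447  0.0701 0.1147] rows [-0.04  0.    4.41] [-0.   -0.    0.02] F [-0.1  0.2  0.3] gap 0.085 0.0
```

```bash
python3 -m handwheel '[[-0.13,0,1.0,0,0,0],[-0.13,0,2.1,0,0,0],[-0.13,0,3.2,0,0,0],[-0.13,0,4.0,0,0,0],[-0.13,0,4.36,0,0,0]]' 85
python3 -m handwheel '[[0,0,0,0,0,0],[0,0,0,0,0,0],[0,0,0,0,0,0],[0,0,0,0,0,0],[0,0,0,0,0,0]]' 46 40
python3 -m handwheel '[[0,0,-0.3,0,0,0],[0,0,-1,0,0,0],[0,0,-2,0,0,0],[0,0,-3.2,0,0,0],[0,0,-4,0,0,0]]'
python3 -m handwheel '[[0.8,0.3,0,0,0,0],[2.6,0.9,0,0,0,0],[4.7,1.6,0,0,0,0],[6.6,2.2,0,0,0,0],[7.75,2.6,0,0,0,0]]'
python3 -m handwheel '[[0,0,0,0,0,0],[0,0,0.5,0,0,0],[0,0,1.2,0,0,0],[0,0,1.9,0,0,0],[0,0,2.4,0,0,0]]'
python3 go.py 0.6375 0.0055 0.0195
```

```text
time: 15.75
tool_pos: [0.4431, 0.07, 0.0049]
tool_rot: [-0.0, 1.0, 0.001, -0.0]
ft_force: [-0.4, -0.4, 0.5]
finger_gap: 0.0848
grasp_force: 0.0
time: 16.38
tool_pos: [0.4442, 0.0701, 0.0067]
tool_rot: [0.0, 1.0, 0.001, 0.001]
ft_force: [-2.0, -0.4, 5.8]
finger_gap: 0.0485
grasp_force: 40.8
time: 17.0
tool_pos: [0.444, 0.0702, 0.1077]
tool_rot: [-0.0, 1.0, 0.001, 0.001]
ft_force: [0.2, -0.6, -1.4]
finger_gap: 0.049
grasp_force: 41.5
time: 17.62
tool_pos: [0.6393, 0.0041, 0.106]
tool_rot: [-0.0, 1.0, 0.0, 0.0]
ft_force: [-0.2, 0.2, -1.1]
finger_gap: 0.0488
grasp_force: 41.5
time: 18.25
tool_pos: [0.6363, 0.0053, 0.0438]
tool_rot: [0.0, 1.0, 0.001, -0.001]
ft_force: [-0.4, -0.2, -0.3]
finger_gap: 0.0486
grasp_force: 41.5
t 18.25 pos [0.6363 0.0053 0.0438] rows [ 0.05 -0.01  0.97] [0.   0.02 0.02] F [-0.4 -0.2 -0.3] gap 0.0486 41.5
```

```bash
python3 -m handwheel '[[0.04,0,0.3,0,0,0],[0.04,0,0.6,0,0,0],[0.04,0,0.85,0,0,0],[0.04,0,1.02,0,0,0],[0.04,0,1.02,0,0,0]]'
python3 -m handwheel '[[0,0,0,0,0,0],[0,0,0,0,0,0],[0,0,0,0,0,0],[0,0,0,0,0,0],[0,0,0,0,0,0]]' 63
python3 -m handwheel '[[0,0,-0.6,0,0,0],[0,0,-1.6,0,0,0],[0,0,-2.8,0,0,0],[0,0,-4.0,0,0,0],[0,0,-4.8,0,0,0]]'
python3 near.py 0.6375 0.0055 0.034,0.055
python3 -m handwheel '[[-1.1,0.4,0,0,0,0],[-3.0,1.2,0,0,0,0],[-5.0,2.0,0,0,0,0],[-6.6,2.7,0,0,0,0],[-7.3,2.94,0,0,0,0]]' 85
python3 -m handwheel '[[0,0,0,0,0,0],[0,0,0.3,0,0,0],[0,0,0.8,0,0,0],[0,0,1.0,0,0,0],[0,0,1.0,0,0,0]]'
for i in 1 2 3; do python3 near.py 0.4545 -0.068 0.022,0.04;python3 go.py 0.4545 -0.068 0.0045; done
```

```text
time: 18.88
tool_pos: [0.6384, 0.0053, 0.0208]
tool_rot: [0.0, 1.0, 0.001, 0.0]
ft_force: [-2.7, -0.5, 5.7]
finger_gap: 0.0483
grasp_force: 41.9
time: 19.5
tool_pos: [0.6383, 0.0053, 0.02]
tool_rot: [-0.0, 1.0, 0.001, -0.0]
ft_force: [-0.1, 0.3, -0.5]
finger_gap: 0.0628
grasp_force: 0.0
time: 20.12
tool_pos: [0.639, 0.0054, 0.1427]
tool_rot: [-0.0, 1.0, 0.001, 0.001]
ft_force: [-0.1, -0.3, 0.0]
finger_gap: 0.0628
grasp_force: 0.0
n 2369 centre 0.6377 0.005 rad 0.0253 z 0.0426 col [149. 201. 223.]
time: 20.8
tool_pos: [0.4539, -0.0697, 0.1399]
tool_rot: [0.0, 1.0, -0.0, -0.0]
ft_force: [0.8, 0.2, 0.3]
finger_gap: 0.0851
grasp_force: 0.0
time: 21.42
tool_pos: [0.4557, -0.0681, 0.1142]
tool_rot: [-0.0, 1.0, 0.001, -0.001]
ft_force: [0.0, 0.4, -0.1]
finger_gap: 0.0849
grasp_force: 0.0
n 2598 centre 0.4524 -0.0677 rad 0.0253 z 0.0286 col [182. 184. 185.]
t 21.48 pos [ 0.456  -0.0683  0.1148] rows [-0.06 -0.01  4.41] [-0.    0.01  0.02] F [0.3 1.  0.2] gap 0.085 0.0
n 2585 centre 0.4524 -0.0675 rad 0.0255 z 0.0286 col [183. 184. 184.]
t 21.52 pos [ 0.4561 -0.0684  0.115 ] rows [-0.06 -0.01  4.42] [-0.    0.    0.02] F [0.4 0.5 0.4] gap 0.0853 0.0
n 2572 centre 0.4525 -0.0681 rad 0.0254 z 0.0286 col [183. 184. 184.]
t 21.57 pos [ 0.4562 -0.0684  0.1152] rows [-0.07 -0.02  4.43] [-0.   -0.    0.02] F [0.3 0.8 0.4] gap 0.0851 0.0
```

```bash
python3 -m handwheel '[[-0.14,0,1.0,0,0,0],[-0.14,0,2.1,0,0,0],[-0.14,0,3.2,0,0,0],[-0.14,0,4.0,0,0,0],[-0.14,0,4.38,0,0,0]]' 85
python3 -m handwheel '[[0,0,0,0,0,0],[0,0,0,0,0,0],[0,0,0,0,0,0],[0,0,0,0,0,0],[0,0,0,0,0,0]]' 46 40
python3 -m handwheel '[[0,0,-0.3,0,0,0],[0,0,-1,0,0,0],[0,0,-2,0,0,0],[0,0,-3.2,0,0,0],[0,0,-4,0,0,0]]'
python3 -m handwheel '[[0.8,0.05,0,0,0,0],[2.4,0.14,0,0,0,0],[4.2,0.25,0,0,0,0],[6.0,0.35,0,0,0,0],[7.0,0.41,0,0,0,0]]'
python3 -m handwheel '[[0,0,0,0,0,0],[0,0,0.5,0,0,0],[0,0,1.2,0,0,0],[0,0,1.9,0,0,0],[0,0,2.4,0,0,0]]'
python3 go.py 0.628 -0.0782 0.0195
```

```text
time: 22.2
tool_pos: [0.4522, -0.0685, 0.0049]
tool_rot: [-0.0, 1.0, 0.001, -0.0]
ft_force: [-0.1, -0.8, -0.2]
finger_gap: 0.0851
grasp_force: 0.0
time: 22.82
tool_pos: [0.4532, -0.0686, 0.0067]
tool_rot: [0.0, 1.0, 0.001, 0.001]
ft_force: [-1.6, 0.4, 6.6]
finger_gap: 0.0487
grasp_force: 40.9
time: 23.45
tool_pos: [0.453, -0.0685, 0.1076]
tool_rot: [0.0, 1.0, 0.001, 0.001]
ft_force: [0.5, 0.3, -2.0]
finger_gap: 0.0495
grasp_force: 41.5
time: 24.08
tool_pos: [0.6293, -0.0786, 0.106]
tool_rot: [-0.0, 1.0, 0.001, 0.0]
ft_force: [-0.3, -0.6, -0.6]
finger_gap: 0.0489
grasp_force: 41.5
time: 24.7
tool_pos: [0.6265, -0.0785, 0.0438]
tool_rot: [-0.0, 1.0, 0.001, -0.001]
ft_force: [0.1, 0.0, -1.1]
finger_gap: 0.0487
grasp_force: 41.5
t 24.7 pos [ 0.6265 -0.0785  0.0438] rows [ 0.06 -0.01  0.97] [-0.    0.02  0.02] F [ 0.1  0.  -1.1] gap 0.0487 41.5
```

After release I'll back off towards the robot and check with the top camera.

```bash
python3 -m handwheel '[[0.04,0,0.3,0,0,0],[0.04,0,0.6,0,0,0],[0.04,0,0.85,0,0,0],[0.04,0,1.02,0,0,0],[0.04,0,1.02,0,0,0]]'
python3 -m handwheel '[[0,0,0,0,0,0],[0,0,0,0,0,0],[0,0,0,0,0,0],[0,0,0,0,0,0],[0,0,0,0,0,0]]' 63
python3 -m handwheel '[[0,0,-0.6,0,0,0],[0,0,-1.6,0,0,0],[0,0,-2.8,0,0,0],[0,0,-4.0,0,0,0],[0,0,-4.8,0,0,0]]'
python3 near.py 0.628 -0.078 0.034,0.055
python3 -m handwheel '[[-1.1,1.0,-0.3,0,0,0],[-2.8,3.0,-0.6,0,0,0],[-4.2,5,-0.8,0,0,0],[-5.4,7,-1,0,0,0],[-6,8.4,-1,0,0,0]]'
python3 -m handwheel '[[-0.6,1.2,0,0,0,0],[-1.4,2.8,0,0,0,0],[-2.2,4.4,0,0,0,0],[-2.8,5.5,0,0,0,0],[-3,6,0,0,0,0]]'
python3 - <<'E'
from h import *
im,T=grab('top');save(im,'top9.png',1.5);P=pts(im,T)
for k,c in {'D':(.657,.1715),'M':(.6475,.088),'L':(.638,.005),'P':(.6287,-.0785)}.items():
    m=(P[...,2]>.036)&(P[...,2]<.055)&(np.hypot(P[...,0]-c[0],P[...,1]-c[1])<.042)
    p=P[m];(x,y),rd=cv2.minEnclosingCircle(p[:,:2].astype(np.float32));print(k,round(x-c[0],4),round(y-c[1],4),round(rd,4),np.percentile(p[:,2],[10,50,90]).round(4),np.median(im['pixels'][m],0))
E
```

```text
time: 25.32
tool_pos: [0.6286, -0.0784, 0.0208]
tool_rot: [0.0, 1.0, 0.001, 0.0]
ft_force: [-2.8, 1.2, 5.8]
finger_gap: 0.0489
grasp_force: 41.9
time: 25.95
tool_pos: [0.6285, -0.0785, 0.0201]
tool_rot: [-0.0, 1.0, 0.001, -0.0]
ft_force: [-0.8, -0.2, -0.0]
finger_gap: 0.0634
grasp_force: 0.0
time: 26.58
tool_pos: [0.6291, -0.0784, 0.1427]
tool_rot: [0.0, 1.0, 0.001, 0.001]
ft_force: [-0.5, -0.3, -0.5]
finger_gap: 0.0628
grasp_force: 0.0
n 2376 centre 0.6279 -0.0789 rad 0.0253 z 0.0426 col [217. 218. 219.]
time: 27.25
tool_pos: [0.4765, -0.2917, 0.1655]
tool_rot: [0.001, 1.0, -0.001, -0.0]
ft_force: [0.7, -0.1, -0.5]
finger_gap: 0.063
grasp_force: 0.0
time: 27.88
tool_pos: [0.4025, -0.4404, 0.1647]
tool_rot: [-0.0, 1.0, -0.001, -0.0]
ft_force: [0.4, 0.3, 0.1]
finger_gap: 0.0635
grasp_force: 0.0
D -0.0027 -0.0027 0.0253 [0.0406 0.0434 0.0459] [49. 44. 48.]
M 0.002 -0.0013 0.0253 [0.0407 0.0433 0.0457] [ 56.  68. 149.]
L 0.0017 -0.0018 0.0252 [0.041  0.0434 0.0457] [117. 150. 164.]
P 0.0009 -0.0018 0.0253 [0.0408 0.0433 0.0459] [167. 168. 166.]
```

View pics/top9.png

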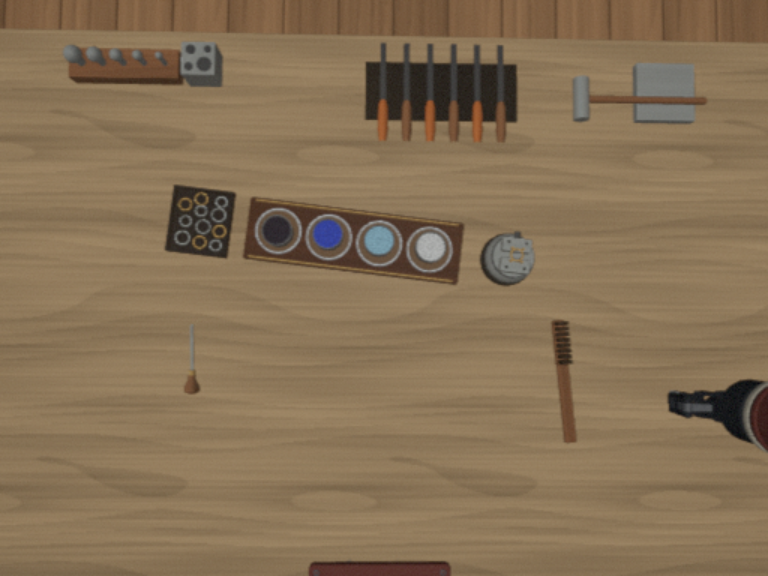

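All four pots are flat and centred to within about 4 mm: navy (277,230), royal blue (328,234), sky blue (379,240) and white (429,247) next to the vise at (508,258). The ring tray at (200,221) hasn't moved and the arm is clear.

```bash
python3 -c "
from station import r
print(r.finish_job())"
```

```text
the job is handed in; nothing more can be done
None
```

The job is handed in: the four pots stand upright and flat in the dishes, running from the palest next to the ball vise to the deepest at the far end, and the ring tray is where it was.

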